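# Close the chocolate caddy and hold its spring lock turned

## Robot

A 6-joint arm with a two-finger parallel gripper is mounted at the origin on the work surface. World frame = base frame: x ahead of the robot, y to its left, z up, the work surface at z = 0. Lengths are in mm, angles in rad, forces in N, time in s.
With the tool pointing down it reaches from about 300 to 775 mm from the base axis. Payload 14.6 kg.
Tool frame: the origin (TCP) lies on the front face of the gripper's body, between the roots of the fingers; the fingertips stand 97 mm ahead of it and the grasp point (between the pads) lies 78 mm ahead of it; z points along the fingers, y is the direction in which the jaws open and shut (so a half turn about z gives the same grasp; the last joint's range is limited). The gripper opens to 94 mm and grips with 3 to 60 N. Pads are 16 mm wide; open, the fingers measure 119 mm over their backs; the gripper's body (75 mm by 177 mm) begins 78 mm behind the grasp point.
Start: joints at [1.143, 0.3, 1.521, -0, 1.321, -0.067], TCP at [194.16, 514.579, 302.646] pointing down, gripper open.
Joint ranges: [-3.03, 3.03], [-0.79, 2.21], [0.23, 2.52], [-1.04, 4.18], [0, 3.07], [-2.55, 2.55]. Speed limits (rad/s): [2.22, 2.22, 2.57, 3.14, 3.14, 3.14].

## Interface

Orientations are given as [roll, pitch, yaw] about the fixed x, y, z axes, in that order (R = Rz(yaw) Ry(pitch) Rx(roll)).
In Python, from cell import manip, eyes, finder gives the robot as it stands.
- The arm moves only by the tool drive_tool, never from a script. Its argument "rows" is a list of rows, each an object with "offset": the shift along the tool's x, y, z in mm, a list of three; "spin": the turn about the tool's z in degrees; "jaw": the finger opening in mm, from 0 to 94. In form: [{"offset": [dx, dy, dz], "spin": spin, "jaw": jaw}, ...]. A call has 1 to 20 rows; each row shifts and turns the commanded pose from where the row before left it, along the tool's axes as they then stand; what a row does not reach is not made up. A row lasts 1/10 s, in which the tool goes at most 50 mm and 8.59 degrees, less where a joint would pass 70% of its speed; a pose out of reach is approached as far as the arm can. A call is refused whole if a number of a shift passes 50 or a number of a turn 8.59, either way. A call with a gripper value outside its range is refused whole. The fingers move at their own pace and stop on an object; "force" is the grip in N (left out, the last holds). Time passes only in rows, so rows that do not move let the fingers close. It gives the time, the measured TCP pose, the force and the opening at its end, in the units of the state.
- manip.read_state(): the state, without advancing time (a new reading comes with each control period).
- eyes.camera(name): name is "side" or "top" or "wrist"; returns a dict with "color" (384x512x3 uint8, blue, green, red), "depth" (384x512 float32, mm along the optical axis (not along the pixel's ray), 0 where there is no reading), "vfov" (degrees; the focal length in pixels is half the picture's height over the tangent of half this angle, whatever the lens; pixels are square), "cx", "cy" (the principal point, pixels), "rvec" (rotation vector, rad) and "tvec" (3), from world to camera coordinates, as OpenCV has them. Camera axes: x right, y down, z forward; pixel columns grow to the right and rows downward; lengths in mm; the calibration is good to about 2 mm. A picture is of the moment at which its call begins.
- manip.sign_off(): hands the job in, once; it reports no verdict.
Trained networks look in the newest picture that a camera, given by its name, has taken for a name from the list of things; names that differ only in an ending like _2 or _b are one class to them, and where a whole thing is asked for, a point or a joint stands for the part that bears it (a point fixed in the world has none). Each returns a list of dicts, best first, with "p" (0 to 1); they miss things now and then, are a little off and sometimes report something else, mostly with a low value. They report only what shows in the picture. A call takes as long as a camera call. They do not tell look-alikes from the thing itself.
- finder.find_in(camera, target): "uv" ([column, row] in pixels, amid what is visible of it).
The state is a dict: "clock": time; "joints": joint angles; "qd": joint speeds; "effort": joint torques, N m; "eef_pos": TCP position; "eef_rot": TCP orientation; "wrist_force": force on the tool from outside, world axes, zero at the start; "moment": the same for the moment, N m; "finger_gap": finger opening in mm.
Only numpy, scipy, OpenCV 4.12 (cv2) and the standard library are available. Lean on these libraries where they do the work, as an engineer would, in place of code of your own. Each camera call takes 0.05 s, during which the arm holds its last target. There are 200 camera calls.

## Task

Set the loose wooden lid into the recess of the walnut caddy and press it down flush, then take the key with the red bow from its stand, push it all the way into the caddy's lock, easing it past the sticky pins, and only then turn it clockwise a quarter turn to its stop, so that the brass bolt swings over the lid. The lock springs back when let go, so finish while still gripping the key and holding it turned. Leave the tureen, the cake lifter, the candy box and the wooden press where they are.

Things in the scene. Friction and masses are not known exactly. Their poses are not given: they have to be found in the camera images.
- caddy: Fixed walnut caddy, 110 x 160 x 60 mm (x, y, height), origin in the middle of its underside. Its y runs along its length, lid recess towards -y, lock towards +y; z up.
- recess (a point): Middle of the caddy's lid recess, on the ledge the lid rests on: 50 mm above the sideboard, 10 mm below the caddy's top. Axes as the caddy's. The recess is 73 mm along x, 83 mm along y. A stiff ball catch in each x wall stands out 2.5 mm: the lid first sits on these some 7 mm proud and needs a push of 4 to 10 N to go flush; the balls stay back, so it then stays down.
- keyway (a point): Centre of the keyhole mouth, on the lock's axis, 71 mm along the caddy's +y from the recess's middle, on the brass plug's top face (26 x 25 mm), 66 mm above the sideboard. Axes as the caddy's; they do not turn. At rest the slot runs along x: 18 mm (x) by 6.6 mm (y), 32 mm deep. Sticky pins stand out 3.5 mm from its ends, at +x 9 mm down, at -x 17 mm down; passing them takes 5 to 15 N.
- tongue_tip (a point): Outer end of the brass bolt tongue fixed to the plug, 40 mm from the lock's axis; the tongue is 12 mm wide, 4 mm thick. At rest it points along the caddy's +x; turned, it lies over the lid's edge. Its underside passes 2 mm above the caddy's top, so a lid standing proud blocks it. It turns with the plug.
- plug (a joint): Lock plug angle in rad: 0 at rest, growing clockwise seen from above, stop at 1.52 (a quarter turn). A spring turns it back whenever the key is not held (0.02 N m at rest, 0.065 N m at the stop). The key has about 0.1 rad of play in the slot, so the hand must turn some 0.1 rad more than the plug.
- lid_mid (a point): The lid: a loose wooden plate 70 x 80 x 10 mm (x, y, height) with an aluminium bar handle in the middle of its top, 14 mm across (x), 30 mm long (y), 28 mm high; about 140 g. Point: its middle, 19 mm above its underside. Axes: z up, y along the bar. Starts flat on the sideboard left or right of the caddy; seated, its y runs along the caddy's y, either way round.
- key_bow (a point): The key: middle of its red bow, 36 wide (x), 10 thick (y), 30 mm high. Below it a round neck (10 mm), then a collar 24 x 14 x 4 mm, underside 29 mm below this point, then the blade: 16 mm wide (x), 5 mm thick (y), 28.5 mm long, tip rounded. 60 g. z up. Starts upright, blade down, in the stand. Fits the lock either way round; fully in, the collar lies on the plug's face.
- stand: Fixed white ceramic key stand, 70 x 60 x 45 mm (x, y, height), origin in the middle of its underside; its slot (18.5 mm along x, 7.5 mm along y, 36 mm deep) holds the key, whose collar lies on its top. It stands on the other side of the caddy from the lid.
- tureen: Covered ceramic tureen, bystander: 172 mm across, 212 mm over its handles (y), 162 mm high; origin in the middle of its underside.
- lifter: Stainless cake lifter lying flat, bystander: about 270 mm long along its x (blade to +x, 62 mm wide), 12 mm high at most; origin where blade and handle meet, on its underside.
- candybox: Closed clear acrylic candy box with sweets inside, bystander: 114 x 154 x 80 mm (x, y, height); origin in the middle of its underside.
- press: Wooden kitchen press with a screw and cross bar, bystander: 160 x 120 x 197 mm; origin in the middle of its underside.
Mind the look-alikes: they are no part of the job. What is shaped like the part that bears lid_mid but blue or orange is not meant.

How it is judged:
By the outcome, as a careful person would: the job done as asked, in the order asked, and still so for the second after the job is handed in, while the arm keeps its last pose, push and grip.
It also fails if it takes over 61 s, if anything falls off the work surface, if the arm or the gripper's body presses on something with over 40 N, if the wrist force passes 120 N, or if a joint passes its speed limit or range.

## Working session

There is one attempt and no reset: what is moved stays moved. The work goes in short steps, Python scripts to look and compute and a tool call to move; the robot and the scene stay as the last step left them, time stands still between calls to the robot, and variables do not carry over. Pictures are saved under pics/ and viewed, about 8 in all and at most 12, crops included, and the job is handed in when it is done.

Besides the shell and the picture viewer there is one more tool, called after "Emit:" by a JSON object that holds its "fn" and its "kwargs", one argument or row to a line. drive_tool: Moves the arm, as the interface text tells. Its arguments: {"type":"object","properties":{"rows":{"type":"array","items":{"type":"object","properties":{"offset":{"type":"array","items":{"type":"number"}},"spin":{"type":"number"},"jaw":{"type":"number"}}}},"force":{"type":"number"}},"required":["rows"]}

```bash
ls; mkdir -p pics; cat > h.py <<'E'
import numpy as np, cv2
from cell import manip, eyes, finder
def cam(n):
    c=eyes.camera(n); h=c["color"].shape[0]
    c["f"]=h/2/np.tan(np.radians(c["vfov"])/2); c["R"]=cv2.Rodrigues(np.array(c["rvec"],float))[0]; c["t"]=np.array(c["tvec"],float).ravel()
    return c
def cloud(c):
    d=c["depth"].astype(float); v,u=np.mgrid[:d.shape[0],:d.shape[1]]
    P=np.stack([(u-c["cx"])*d/c["f"],(v-c["cy"])*d/c["f"],d],-1)
    W=(P-c["t"])@c["R"]; W[d<=0]=np.nan
    return W
def ray_z(c,uv,z):
    r=c["R"].T@np.array([(uv[0]-c["cx"])/c["f"],(uv[1]-c["cy"])/c["f"],1]); o=-c["R"].T@c["t"]
    return o+r*(z-o[2])/r[2]
def proj(c,p):
    q=c["R"]@np.array(p,float)+c["t"]; return q[:2]/q[2]*c["f"]+[c["cx"],c["cy"]]
E
python3 - <<'E'
from h import *
for n in("top","side"):
    c=cam(n); cv2.imwrite(f"pics/{n}0.png",c["color"]); W=cloud(c); np.save(f"{n}.npy",W)
    print(n,c["vfov"],c["cx"],c["cy"],-c["R"].T@c["t"])
    for t in("caddy","lid_mid","key_bow","stand","keyway","recess","tongue_tip","tureen","lifter","candybox","press"):
        try:
            for r in finder.find_in(n,t)[:4]:
                u=r["uv"];print(t,np.round(u),round(r["p"],2),np.round(W[int(u[1]),int(u[0])]))
        except Exception as e: print(t,e)
s=manip.read_state();print(s)
E
```

```text
pics
top 50.45777764574955 251.5335470140118 188.35688280741908 [ 437.25307484   71.60430934 1265.34198572]
caddy [289. 190.] 0.65 [570. -53.  30.]
caddy [193. 213.] 0.55 [492. 233.  63.]
lid_mid [399. 216.] 0.97 [ 492. -400.    7.]
lid_mid [320. 254.] 0.97 [ 375. -148.   41.]
lid_mid [355. 230.] 0.89 [ 451. -262.    9.]
lid_mid [368. 267.] 0.72 [ 339. -294.   19.]
key_bow [ 88. 259.] 0.69 [364. 497. 151.]
key_bow [190. 214.] 0.59 [491. 238.  90.]
stand [196. 214.] 0.92 [490. 226.  46.]
keyway [287. 192.] 0.96 [563. -52.   7.]
recess [283. 190.] 0.76 [568. -39.  19.]
tongue_tip [268. 188.] 0.48 [568.  10.  65.]
lifter [272. 139.] 0.8 [734.  -5.   3.]
lifter [195. 213.] 0.52 [492. 229.  51.]
candybox [142. 151.] 0.89 [672. 383.  79.]
candybox [ 88. 260.] 0.65 [361. 497. 151.]
press [ 89. 257.] 0.76 [367. 494. 159.]
side 46.617751111816 256.9659308086489 183.66731490442206 [ 257.75447021  949.71163468 1069.62871271]
caddy [264. 174.] 0.58 [556. -16.  61.]
lid_mid [346. 144.] 0.91 [ 329. -282.   18.]
lid_mid [327. 169.] 0.83 [ 368. -133.   27.]
lid_mid [257. 235.] 0.74 [494. 244.  90.]

[... 405 characters left out ...]
3 [362. 534.  88.]
{'clock': 1.2, 'joints': array([ 1.14338608e+00,  2.99937211e-01,  1.52101070e+00, -2.32621467e-06,
        1.32069595e+00, -6.66195410e-02]), 'qd': array([ 1.44366900e-03, -2.28314407e-04,  1.61130003e-03, -2.71125338e-04,
       -6.39773860e-05,  4.46096075e-04]), 'effort': array([ 2.91890501e-03, -5.31657457e+01, -3.52931213e+01,  7.10668671e-02,
        2.12184910e-02,  1.87677961e-05]), 'eef_pos': array([194.16727519, 514.57686468, 302.62062963]), 'eef_rot': array([-3.14154141e+00, -1.16001013e-06,  2.78080252e+00]), 'wrist_force': array([-0.09394451,  0.07273082, -0.11102303]), 'moment': array([-0.00085694, -0.02754908,  0.00961622]), 'finger_gap': 93.75364406543649}
```

```bash
python3 - <<'E'
import cv2
a=cv2.imread("pics/top0.png")
cv2.imwrite("pics/top0c.png",cv2.resize(a[120:320,150:430],None,fx=2.85,fy=2.85,interpolation=cv2.INTER_CUBIC))
E
```

```text
(no output)
```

View pics/top0c.png

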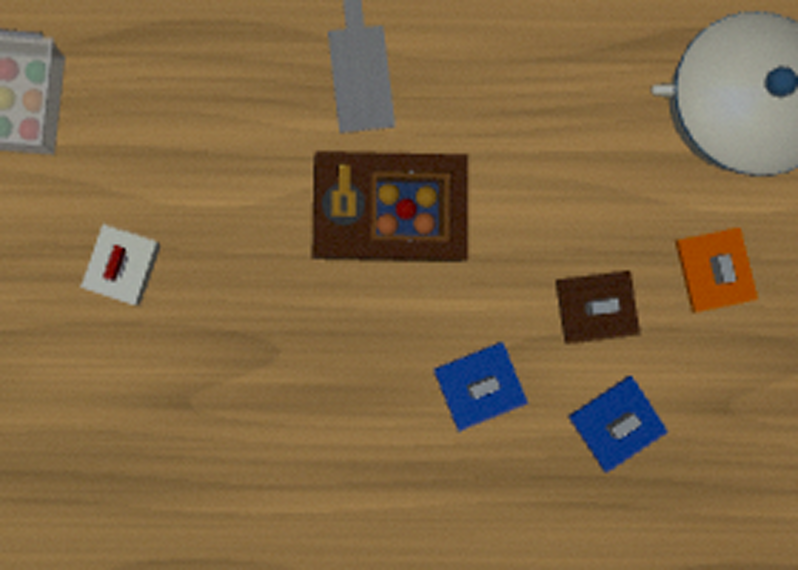

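The crop shows the walnut caddy centred at crop (390,207), with the lock on the left (world +y) and the bolt pointing up (world +x). The wooden lid is at (598,306), the stand and key at (117,263), and the blue and orange plates are decoys.

```bash
cat >> h.py <<'E'
def rect(W,mask):
    q=W[mask][:,:2].astype(np.float32); r=cv2.minAreaRect(q); return r
def to_tool(d,yaw):
    return np.round([np.cos(yaw)*d[0]+np.sin(yaw)*d[1], np.sin(yaw)*d[0]-np.cos(yaw)*d[1], -d[2]],1)
E
python3 - <<'E'
from h import *
W=np.load("top.npy"); x,y,z=W[...,0],W[...,1],W[...,2]
near=lambda cx,cy,r:(abs(x-cx)<r)&(abs(y-cy)<r)
print("caddy",rect(W,near(560,-40,120)&(z>52)&(z<64)))
print("lid",rect(W,near(451,-262,55)&(z>5)&(z<15)),rect(W,near(451,-262,40)&(z>28)))
print("stand",rect(W,near(490,232,60)&(z>38)&(z<52)),rect(W,near(490,232,40)&(z>75)))
p=manip.read_state()["eef_pos"]
print(to_tool(np.array([490-60,232,300])-p,2.7808))
E
```

```text
caddy ((559.1594848632812, -46.00574493408203), (158.60867309570312, 110.86090087890625), 89.5006332397461)
lid ((452.0147705078125, -266.2153015136719), (106.92028045654297, 100.93072509765625), 81.47714233398438) ((455.7561340332031, -274.51385498046875), (13.64545726776123, 29.002696990966797), 7.667690753936768)
stand ((494.50128173828125, 237.80307006835938), (60.6818733215332, 69.6177978515625), 72.44962310791016) ((494.17059326171875, 237.54751586914062), (10.503643035888672, 34.501609802246094), 70.10519409179688)
[-320.4 -181.1    2.6]
```

Emit:
{"fn": "drive_tool", "kwargs": {
  "rows": [
    {"offset":[-36.5,-15.7,5.3]},
    {"offset":[-36.5,-15.7,5.3]},
    {"offset":[-36.5,-15.7,5.3]},
    {"offset":[-36.5,-15.7,5.3]},
    {"offset":[-36.5,-15.7,5.3]},
    {"offset":[-36.5,-15.7,5.3]},
    {"offset":[-36.5,-15.7,5.3]},
    {"offset":[-36.5,-15.7,5.3]},
    {"offset":[-36.5,-15.7,5.3]},
    {"offset":[-36.5,-15.7,5.3]},
    {"offset":[0,0,0],"spin":-3.2},
    {"offset":[0,0,0]}
  ]
}}

```text
validation failed for argument at $.ro...
```

```bash
python3 - <<'E'
from h import *
s=manip.read_state();print(s["clock"],s["eef_pos"],s["eef_rot"])
c=cam("wrist");cv2.imwrite("pics/w1.png",c["color"]);W=cloud(c);np.save("w1.npy",W)
print(c["vfov"],-c["R"].T@c["t"], proj(c,(494,237.6,86)))
x,y,z=W[...,0],W[...,1],W[...,2]
near=lambda cx,cy,r:(abs(x-cx)<r)&(abs(y-cy)<r)
print("stand",rect(W,near(494,238,60)&(z>38)&(z<50)),rect(W,near(494,238,40)&(z>75)&(z<100)))
print(np.nanmedian(z[near(494,238,40)&(z>75)&(z<100)]),np.nanmedian(z[near(494,238,60)&(z>38)&(z<50)]))
E
```

```text
1.2 [194.16727519 514.57686468 302.62062963] [-3.14154141e+00 -1.16001013e-06  2.78080252e+00]
66.11622976023104 [117.32733462 543.77641804 384.53621538] [143.26022944 446.87466345]
stand ((0.0, 0.0), (0.0, 0.0), 0.0) ((0.0, 0.0), (0.0, 0.0), 0.0)
nan nan
  return np.nanmean(a, axis, out=out, keepdims=keepdims)
```

View pics/w1.png

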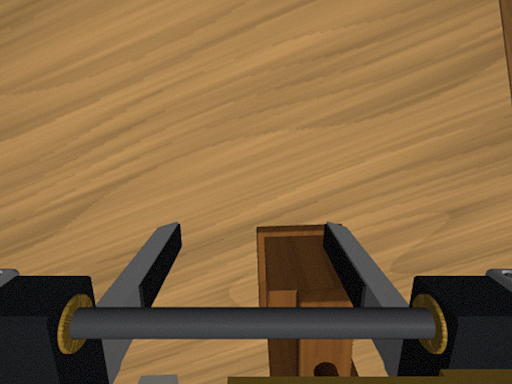

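The wrist view shows the empty sideboard and the press beneath the gripper, with the fingertips near row 225. The move was refused, so I'm giving every field this time.

Emit:
{"fn": "drive_tool", "kwargs": {
  "rows": [
    {"offset":[-39,-13.6,0],"spin":0,"jaw":94},
    {"offset":[-39,-13.6,0],"spin":0,"jaw":94},
    {"offset":[-39,-13.6,0],"spin":0,"jaw":94},
    {"offset":[-39,-13.6,0],"spin":0,"jaw":94},
    {"offset":[-39,-13.6,0],"spin":0,"jaw":94},
    {"offset":[-39,-13.6,0],"spin":0,"jaw":94},
    {"offset":[-39,-13.6,0],"spin":0,"jaw":94},
    {"offset":[-39,-13.6,10],"spin":0,"jaw":94},
    {"offset":[-39,-13.6,10],"spin":0,"jaw":94},
    {"offset":[-39,-13.6,10],"spin":0,"jaw":94},
    {"offset":[-39,-13.6,20],"spin":0,"jaw":94},
    {"offset":[0,0,0],"spin":-3.2,"jaw":94},
    {"offset":[0,0,0],"spin":0,"jaw":94}
  ],
  "force": 30
}}

```text
clock: 2.55
eef_pos: [543.1, 222.4, 251.9]
eef_rot: [-3.141, -0.001, 2.836]
wrist_force: [0.5, -0.1, 0.5]
finger_gap: 94.2
```

```bash
cat > look.py <<'E'
from h import *
import sys
s=manip.read_state();print(s["clock"],np.round(s["eef_pos"],1),s["eef_rot"],s["wrist_force"])
c=cam("wrist");cv2.imwrite(f"pics/{sys.argv[1]}.png",c["color"]);W=cloud(c);np.save(sys.argv[1]+".npy",W)
import pickle;pickle.dump(c,open(sys.argv[1]+".pkl","wb"))
x,y,z=W[...,0],W[...,1],W[...,2]
def m(n,cx,cy,r,a,b):
    k=(abs(x-cx)<r)&(abs(y-cy)<r)&(z>a)&(z<b)
    if k.sum()>20: print(n,k.sum(),np.round(proj(c,(cx,cy,a))),rect(W,k),np.nanmedian(z[k]))
for q in sys.argv[2:]:
    a=q.split(","); m(a[0],*map(float,a[1:]))
E
python3 look.py w2 stand,494,238,60,40,50 bow,494,238,40,85,100
```

```text
2.55 [543.1 222.4 251.9] [-3.14085809e+00 -1.08381205e-03  2.83597661e+00] [ 0.54384289 -0.0872718   0.53419298]
stand 3988 [252. 139.] ((494.97039794921875, 237.75460815429688), (60.007057189941406, 69.62278747558594), 72.16399383544922) 45.0307914184546
bow 499 [252. 144.] ((494.6116943359375, 238.2908477783203), (9.239824295043945, 34.83411407470703), 72.2891616821289) 88.81341169567919
```

View pics/w2.png

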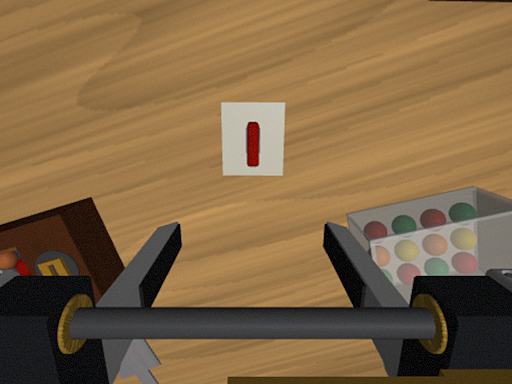

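The stand sits around pixel (252,140) with the red bow upright in its middle, and depth gives the key at (494.8,238) with its axis at −17.8°. Next I'm looking at the caddy.

Emit:
{"fn": "drive_tool", "kwargs": {
  "rows": [
    {"offset":[-14.2,-38.4,0],"spin":0,"jaw":94},
    {"offset":[-14.2,-38.4,0],"spin":0,"jaw":94},
    {"offset":[-14.2,-38.4,0],"spin":0,"jaw":94},
    {"offset":[-14.2,-38.4,0],"spin":0,"jaw":94},
    {"offset":[-14.2,-38.4,0],"spin":0,"jaw":94},
    {"offset":[-14.2,-38.4,0],"spin":0,"jaw":94},
    {"offset":[-14.2,-38.4,0],"spin":0,"jaw":94},
    {"offset":[-14.2,-38.4,0],"spin":0,"jaw":94},
    {"offset":[0,0,0],"spin":8.05,"jaw":94},
    {"offset":[0,0,0],"spin":8.05,"jaw":94},
    {"offset":[0,0,0],"spin":8.05,"jaw":94},
    {"offset":[0,0,0],"spin":8.05,"jaw":94},
    {"offset":[0,0,0],"spin":8.05,"jaw":94},
    {"offset":[0,0,0],"spin":8.05,"jaw":94},
    {"offset":[0,0,0],"spin":8.05,"jaw":94},
    {"offset":[0,0,0],"spin":8.05,"jaw":94},
    {"offset":[0,0,0],"spin":8.05,"jaw":94},
    {"offset":[0,0,0],"spin":0,"jaw":94}
  ]
}}

```text
clock: 4.4
eef_pos: [558.9, -103.1, 253.4]
eef_rot: [3.14, 0.0, 1.57]
wrist_force: [-0.3, 0.5, 0.2]
finger_gap: 93.7
```

```bash
python3 look.py w3 caddytop,559,-46,110,55,63 plug,570,10,35,64.5,72
```

```text
4.4 [ 558.9 -103.1  253.4] [3.14043049e+00 2.46478550e-04 1.56975938e+00] [-0.26794463  0.47880061  0.20278852]
caddytop 13493 [252. 134.] ((558.5072631835938, -46.426239013671875), (160.4027099609375, 110.43348693847656), 89.46586608886719) 60.0587157439204
plug 1204 [265.  68.] ((572.5198974609375, 3.4708385467529297), (24.153520584106445, 52.85160827636719), 89.8929672241211) 65.94193179361659
```

View pics/w3.png

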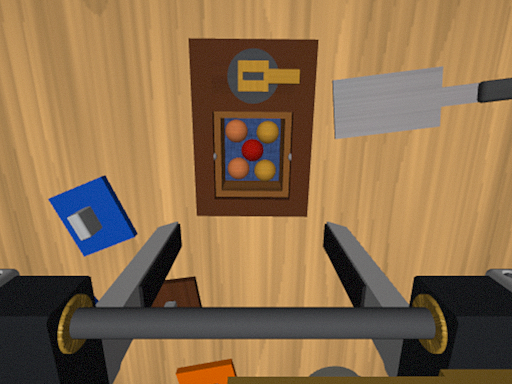

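The caddy is at columns 190–318 and rows 40–216, the plug at about (253,76), the recess at about (252,155) with both ball catches visible, and the tongue points right (world +x). I'm refining the recess and slot centres offline.

```bash
python3 - <<'E'
from h import *
import pickle
c=pickle.load(open("w3.pkl","rb"));W=np.load("w3.npy");x,y,z=W[...,0],W[...,1],W[...,2]
print("z around recess row, col 252:",np.round(z[100:215:4,252]), np.round(z[155,195:315:4]))
# recess edges at top plane z=60: transitions
col=[(r,round(z[r,225],0)) for r in range(95,210,2)]
for u in (222,252,282):
    k=np.where((z[90:215,u]<58))[0]+90; print(u,k[0],k[-1],ray_z(c,(u,k[0]-.5),60)[:2],ray_z(c,(u,k[-1]+.5),60)[:2])
for v in (130,180):
    k=np.where((z[v,195:312]<58))[0]+195; print(v,k[0],k[-1],ray_z(c,(k[0]-.5,v),60)[:2],ray_z(c,(k[-1]+.5,v),60)[:2])
# ledge
k=(z>47)&(z<53)&(abs(x-558)<45)&(abs(y+67)<50); print("ledge",rect(W,k),np.nanmedian(z[k]))
k=(z<62)&(abs(x-559)<11)&(abs(y-3.5)<7); vv,uu=np.where(k); print("slot px",uu.min(),uu.max(),vv.min(),vv.max(),[ray_z(c,(a,b),66)[:2] for a,b in((uu.min()-.5,vv.min()-.5),(uu.max()+.5,vv.max()+.5))])
g=c["color"][50:105,215:305].copy();cv2.imwrite("pics/slot.png",g)
for n in("keyway","recess","lid_mid","tongue_tip"):
    print(n,[(np.round(r["uv"],1),round(r["p"],2)) for r in finder.find_in("wrist",n)[:3]])
print(proj(c,(559,3.5,66)),proj(c,(558.4,-67.5,50)))
E
```

```text
z around recess row, col 252: [60. 60. 59. 50. 51.  6.  6.  7.  7.  6. 21. 27. 29. 31. nan 26.  6.  8.
  6.  6.  6. 22. 39. 52. 50. 60. 60. 60. 58.] [59. 60. 60. 60. 61. 56. 50. 22.  6.  5.  7.  7. 25. 29. 28. 29. 27.  4.
  5.  6.  7. 10. 51. 49. 60. 60. 60. 59. 59.  0.]
222 112 198 [531.78951013 -25.64821608] [ 529.29971178 -107.69108352]
252 112 198 [558.78847783 -25.70416255] [ 558.62404256 -107.77356516]
282 113 199 [585.82352091 -26.62969499] [ 587.99093569 -108.88205589]
130 213 291 [522.60021866 -41.96686584] [594.93485422 -42.12742298]
180 214 311 [521.70800069 -89.06180683] [615.81955603 -89.31071028]
ledge ((558.3123779296875, -67.89034271240234), (83.4524154663086, 73.44493103027344), 89.422607421875) 50.014638581919996
slot px 242 262 73 80 [array([549.9095763 ,   6.40305929]), array([ 5.67817000e+02, -1.21138458e-02])]
keyway [(array([250.7, 125.2]), 0.9)]
recess [(array([252.8, 122.5]), 0.7)]
lid_mid [(array([ 91.9, 214.9]), 0.69), (array([176.4, 296.2]), 0.68), (array([208.3, 372. ]), 0.66)]
tongue_tip [(array([260.8,  74.7]), 0.97)]
[252.19753394  76.13235043] [251.65999225 155.88826991]
```

Emit:
{"fn": "drive_tool", "kwargs": {
  "rows": [
    {"offset":[-43,-19.6,0],"spin":0,"jaw":94},
    {"offset":[-43,-19.6,0],"spin":0,"jaw":94},
    {"offset":[-43,-19.6,0],"spin":0,"jaw":94},
    {"offset":[-43,-19.6,0],"spin":0,"jaw":94},
    {"offset":[-43,-19.6,0],"spin":-8,"jaw":94},
    {"offset":[0,0,0],"spin":0,"jaw":94},
    {"offset":[0,0,0],"spin":0,"jaw":94}
  ]
}}

```text
clock: 5.35
eef_pos: [461.1, -319.1, 252.6]
eef_rot: [3.142, -0.0, 1.708]
wrist_force: [-0.1, 0.5, -0.3]
finger_gap: 94.0
```

```bash
python3 look.py w4 lid,454,-268,55,6,14 bar,454,-268,30,34,44
```

```text
5.35 [ 461.1 -319.1  252.6] [ 3.14151346e+00 -1.67782128e-04  1.70789398e+00] [-0.07117302  0.54736479 -0.30419661]
lid 4298 [252. 135.] ((455.4464416503906, -275.8008728027344), (70.11205291748047, 79.50214385986328), 7.805217266082764) 9.997290186240333
bar 413 [252. 138.] ((455.1497802734375, -275.6109619140625), (13.249275207519531, 29.409404754638672), 8.212420463562012) 37.82541889716987
```

View pics/w4.png

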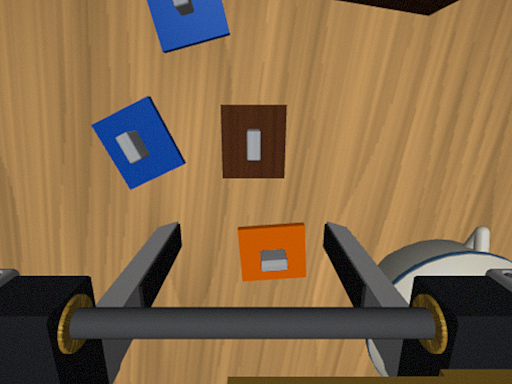

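The wooden lid is centred at (253,142) with its bar in the middle. Blue decoys are to its left and the orange one is below. Depth gives (455.3,−275.7) at 7.9°, so I'm picking it up.

Emit:
{"fn": "drive_tool", "kwargs": {
  "rows": [
    {"offset":[14.6,0.1,0],"spin":0,"jaw":40},
    {"offset":[14.6,0.1,15],"spin":0,"jaw":40},
    {"offset":[14.6,0,25],"spin":0,"jaw":40},
    {"offset":[0,0,35],"spin":0,"jaw":40},
    {"offset":[0,0,35],"spin":0,"jaw":40},
    {"offset":[0,0,20],"spin":0,"jaw":40},
    {"offset":[0,0,11],"spin":0,"jaw":40},
    {"offset":[0,0,0],"spin":0,"jaw":40},
    {"offset":[0,0,0],"spin":0,"jaw":0},
    {"offset":[0,0,0],"spin":0,"jaw":0},
    {"offset":[0,0,0],"spin":0,"jaw":0},
    {"offset":[0,0,0],"spin":0,"jaw":0},
    {"offset":[0,0,0],"spin":0,"jaw":0}
  ],
  "force": 35
}}

```text
clock: 6.7
eef_pos: [455.8, -275.3, 112.4]
eef_rot: [3.141, 0.001, 1.71]
wrist_force: [-0.6, 1.6, 6.8]
finger_gap: 13.8
```

Emit:
{"fn": "drive_tool", "kwargs": {
  "rows": [
    {"offset":[0,0,-10],"spin":0,"jaw":0},
    {"offset":[0,0,-30],"spin":0,"jaw":0},
    {"offset":[0,0,-40],"spin":0,"jaw":0},
    {"offset":[0,0,-30],"spin":0,"jaw":0},
    {"offset":[19.2,13.1,0],"spin":0,"jaw":0},
    {"offset":[38.3,26.2,0],"spin":0,"jaw":0},
    {"offset":[38.3,26.2,0],"spin":0,"jaw":0},
    {"offset":[38.3,26.2,0],"spin":0,"jaw":0},
    {"offset":[38.3,26.2,0],"spin":0,"jaw":0},
    {"offset":[19.3,13.1,0],"spin":0,"jaw":0},
    {"offset":[0,0,10],"spin":4.2,"jaw":0},
    {"offset":[0,0,20],"spin":4.2,"jaw":0},
    {"offset":[0,0,0],"spin":0,"jaw":0},
    {"offset":[0,0,0],"spin":0,"jaw":0}
  ]
}}

```text
clock: 8.1
eef_pos: [558.7, -67.3, 192.2]
eef_rot: [-3.141, -0.0, 1.565]
wrist_force: [0.1, -0.2, -0.9]
finger_gap: 13.5
```

```bash
python3 look.py w5 lidtop,558.4,-67.7,50,84,95 caddy,559,-46,110,57,63
```

```text
8.1 [558.7 -67.3 192.2] [-3.14120670e+00 -4.13930096e-05  1.56521513e+00] [ 0.07577931 -0.19125428 -0.91690066]
lidtop 7032 [253. 229.] ((557.6184692382812, -67.63398742675781), (81.19202423095703, 70.3744125366211), 89.52764129638672) 89.77311907417038
caddy 15792 [253. 189.] ((558.3943481445312, -42.908363342285156), (153.11895751953125, 110.73638153076172), 89.22337341308594) 60.06847046419738
```

View pics/w5.png

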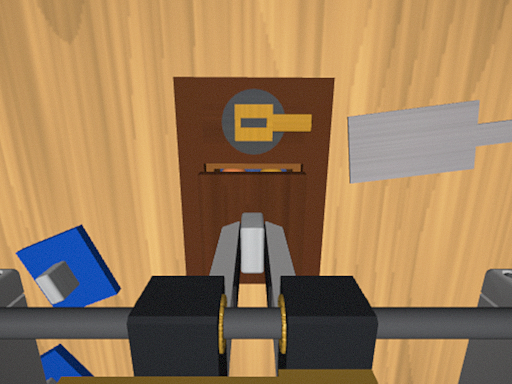

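The lid hangs level above the recess (its edge at row 172, rim strip at 165–172) and is about 0.7 mm off in x. I'm lowering and pressing it.

Emit:
{"fn": "drive_tool", "kwargs": {
  "rows": [
    {"offset":[0,0.5,6],"spin":0,"jaw":0},
    {"offset":[0,0,6],"spin":0,"jaw":0},
    {"offset":[0,0,4],"spin":0,"jaw":0},
    {"offset":[0,0,3],"spin":0,"jaw":0},
    {"offset":[0,0,2],"spin":0,"jaw":0},
    {"offset":[0,0,2],"spin":0,"jaw":0},
    {"offset":[0,0,0],"spin":0,"jaw":0}
  ]
}}

```text
clock: 8.85
eef_pos: [559.3, -67.1, 168.6]
eef_rot: [3.141, 0.0, 1.563]
wrist_force: [-0.5, 1.0, -0.4]
finger_gap: 13.7
```

Emit:
{"fn": "drive_tool", "kwargs": {
  "rows": [
    {"offset":[0,0,1.5],"spin":0,"jaw":0},
    {"offset":[0,0,1.5],"spin":0,"jaw":0},
    {"offset":[0,0,1.5],"spin":0,"jaw":0},
    {"offset":[0,0,1.5],"spin":0,"jaw":0},
    {"offset":[0,0,0],"spin":0,"jaw":0}
  ]
}}

```text
clock: 9.35
eef_pos: [559.3, -67.1, 162.4]
eef_rot: [3.141, 0.0, 1.563]
wrist_force: [2.1, 0.5, -2.3]
finger_gap: 13.8
```

Emit:
{"fn": "drive_tool", "kwargs": {
  "rows": [
    {"offset":[0,0,1],"spin":0,"jaw":0},
    {"offset":[0,0,1],"spin":0,"jaw":0},
    {"offset":[0,0,0],"spin":0,"jaw":0}
  ]
}}

```text
clock: 9.65
eef_pos: [559.3, -67.1, 162.3]
eef_rot: [3.141, 0.0, 1.563]
wrist_force: [-9.4, 1.9, 20.1]
finger_gap: 13.6
```

```bash
python3 look.py w6 lidtop,558.4,-67.7,34,57,75 caddy,559,-46,110,57,63
```

```text
9.65 [559.3 -67.1 162.3] [3.14105524e+00 1.66506938e-04 1.56341840e+00] [-9.35372174  1.87297391 20.06500557]
lidtop 5557 [252. 231.] ((558.411376953125, -67.7121353149414), (67.97618865966797, 67.97706604003906), 0.012720986269414425) 59.998527628111475
caddy 28877 [252. 201.] ((558.6456298828125, -46.515907287597656), (160.31512451171875, 110.89849090576172), 89.49128723144531) 60.01771520378502
```

Emit:
{"fn": "drive_tool", "kwargs": {
  "rows": [
    {"offset":[0,-0.3,-1.5],"spin":0,"jaw":0},
    {"offset":[0,0,0],"spin":0,"jaw":40},
    {"offset":[0,0,0],"spin":0,"jaw":40},
    {"offset":[0,0,0],"spin":0,"jaw":40},
    {"offset":[0,0,-10],"spin":0,"jaw":40},
    {"offset":[0,0,-30],"spin":0,"jaw":40},
    {"offset":[0,0,-30],"spin":0,"jaw":40},
    {"offset":[0,0,0],"spin":0,"jaw":40}
  ]
}}

```text
clock: 10.5
eef_pos: [560.0, -67.3, 236.7]
eef_rot: [3.135, 0.001, 1.563]
wrist_force: [-0.2, -0.5, -0.6]
finger_gap: 40.0
```

```bash
python3 look.py w7 lidtop,558.4,-67.7,34,57,75 caddy,559,-46,110,57,63 plug,570,10,35,64.5,72 bar,558,-67,25,83,92; python3 - <<'E'
from h import *
import pickle
c=pickle.load(open("w7.pkl","rb"));W=np.load("w7.npy");x,y,z=W[...,0],W[...,1],W[...,2]
for a in(-35,-20,20,35):
  for b in (-30,0,30):
    k=(abs(x-558.4-a*.93)<4)&(abs(y+67.7-b)<5); print(a,b,k.sum(),np.nanmedian(z[k]).round(1))
k=(z<62)&(abs(x-559)<11)&(abs(y-3.5)<7); vv,uu=np.where(k); print("slot",[ray_z(c,(a,b),66)[:2] for a,b in((uu.min()-.5,vv.min()-.5),(uu.max()+.5,vv.max()+.5))])
E
```

```text
10.5 [560.  -67.3 236.7] [3.13506791e+00 1.16548872e-03 1.56338031e+00] [-0.23983852 -0.45494374 -0.55122161]
lidtop 4479 [250. 198.] ((558.3984375, -67.69758605957031), (67.96533203125, 67.9811782836914), 89.98279571533203) 59.98041732034648
caddy 17592 [250. 176.] ((558.465576171875, -46.34126281738281), (159.96749877929688, 110.34764862060547), 89.41500091552734) 60.03488781623234
plug 1223 [263. 112.] ((572.5375366210938, 3.5416641235351562), (23.562822341918945, 52.99388885498047), 89.51141357421875) 65.98156388411398
bar 580 [249. 207.] ((557.8959350585938, -67.06205749511719), (30.036075592041016, 13.405874252319336), 89.60797882080078) 87.75276092957137
-35 -30 0 nan
-35 0 81 59.9
-35 30 2407 258.9
-20 -30 82 60.1
-20 0 760 206.1
-20 30 1900 253.8
20 -30 78 59.9
20 0 772 206.3
20 30 1565 253.6
35 -30 19 59.7
35 0 97 59.9
35 30 2472 258.9
slot [array([550.00476889,   7.16542516]), array([5.68238771e+02, 5.35500340e-01])]
  return np.nanmean(a, axis, out=out, keepdims=keepdims)
```

View pics/w7.png

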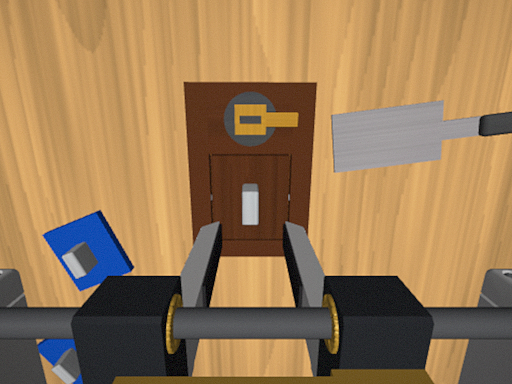

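The lid is flush: its top and the surrounding rim both read 60.0 mm, at about (250,197). Now I'm going to the key.

Emit:
{"fn": "drive_tool", "kwargs": {
  "rows": [
    {"offset":[38.1,-8.4,0],"spin":0,"jaw":40},
    {"offset":[38.1,-8.4,0],"spin":0,"jaw":40},
    {"offset":[38.1,-8.4,0],"spin":0,"jaw":40},
    {"offset":[38.1,-8.4,0],"spin":0,"jaw":40},
    {"offset":[38.1,-8.4,0],"spin":0,"jaw":40},
    {"offset":[38.1,-8.4,0],"spin":0,"jaw":40},
    {"offset":[38.1,-8.5,0],"spin":0,"jaw":40},
    {"offset":[38.1,-8.5,0],"spin":0,"jaw":40},
    {"offset":[0,0,0],"spin":-8.07,"jaw":40},
    {"offset":[0,0,0],"spin":-8.07,"jaw":40},
    {"offset":[0,0,0],"spin":-8.07,"jaw":40},
    {"offset":[0,0,0],"spin":-8.07,"jaw":40},
    {"offset":[0,0,0],"spin":-8.07,"jaw":40},
    {"offset":[0,0,0],"spin":-8.07,"jaw":40},
    {"offset":[0,0,0],"spin":-8.07,"jaw":40},
    {"offset":[0,0,0],"spin":-8.07,"jaw":40},
    {"offset":[0,0,0],"spin":-8.07,"jaw":40},
    {"offset":[0,0,0],"spin":0,"jaw":40},
    {"offset":[0,0,0],"spin":0,"jaw":40}
  ]
}}

```text
clock: 12.45
eef_pos: [493.6, 238.1, 231.6]
eef_rot: [-3.141, -0.001, 2.827]
wrist_force: [-0.8, -0.3, 0.4]
finger_gap: 40.4
```

Emit:
{"fn": "drive_tool", "kwargs": {
  "rows": [
    {"offset":[-1.2,0.3,15],"spin":-0.2,"jaw":40},
    {"offset":[0,0,25],"spin":0,"jaw":40},
    {"offset":[0,0,25],"spin":0,"jaw":40},
    {"offset":[0,0,14],"spin":0,"jaw":40},
    {"offset":[0,0,0],"spin":0,"jaw":40},
    {"offset":[0,0,0],"spin":0,"jaw":0},
    {"offset":[0,0,0],"spin":0,"jaw":0},
    {"offset":[0,0,0],"spin":0,"jaw":0},
    {"offset":[0,0,0],"spin":0,"jaw":0},
    {"offset":[0,0,0],"spin":0,"jaw":0}
  ],
  "force": 50
}}

```text
clock: 13.45
eef_pos: [495.2, 238.2, 153.7]
eef_rot: [3.141, 0.001, 2.834]
wrist_force: [0.7, 0.5, 4.1]
finger_gap: 9.5
```

Emit:
{"fn": "drive_tool", "kwargs": {
  "rows": [
    {"offset":[0,0,-10],"spin":0,"jaw":0},
    {"offset":[0,0,-25],"spin":0,"jaw":0},
    {"offset":[0,0,-35],"spin":0,"jaw":0},
    {"offset":[0,0,-20],"spin":0,"jaw":0},
    {"offset":[-9.4,-14.6,0],"spin":0,"jaw":0},
    {"offset":[-18.9,-29.2,0],"spin":0,"jaw":0},
    {"offset":[-18.9,-29.2,0],"spin":0,"jaw":0},
    {"offset":[-18.9,-29.2,0],"spin":0,"jaw":0},
    {"offset":[-18.9,-29.2,0],"spin":0,"jaw":0},
    {"offset":[-18.9,-29.2,0],"spin":0,"jaw":0},
    {"offset":[-18.9,-29.2,0],"spin":0,"jaw":0},
    {"offset":[-9.4,-14.4,0],"spin":0,"jaw":0},
    {"offset":[0,0,0],"spin":-5.75,"jaw":0},
    {"offset":[0,0,0],"spin":-5.75,"jaw":0},
    {"offset":[0,0,0],"spin":-5.75,"jaw":0},
    {"offset":[0,0,0],"spin":0,"jaw":0},
    {"offset":[0,0,0],"spin":0,"jaw":0}
  ]
}}

```text
clock: 15.15
eef_pos: [559.2, 3.8, 243.4]
eef_rot: [3.142, 0.0, 3.133]
wrist_force: [-0.3, 0.9, -0.8]
finger_gap: 9.9
```

```bash
python3 look.py w8 bow,559,3.5,30,165,190 plug,559,3.5,26,64.5,68 ; python3 - <<'E'
from h import *
c=cam("side");W=cloud(c);x,y,z=W[...,0],W[...,1],W[...,2]
p=proj(c,(559,3.5,110)).astype(int);print(p)
a=c["color"][max(p[1]-75,0):p[1]+45,max(p[0]-80,0):p[0]+80];b=cv2.imread("pics/w8.png")[60:384,90:420]
a=cv2.resize(a,None,fx=2.7,fy=2.7,interpolation=cv2.INTER_CUBIC)
cv2.imwrite("pics/m8.png",np.hstack([a[:324],b]))
E
```

```text
15.15 [559.2   3.8 243.4] [3.14156628e+00 1.19009325e-04 3.13288591e+00] [-0.30496139  0.91499306 -0.8136732 ]
bow 2059 [251. 248.] ((556.4197998046875, 0.7572269439697266), (30.68354034423828, 34.829566955566406), 63.05693435668945) 178.4141942364176
plug 564 [251. 198.] ((559.5621337890625, 3.3908090591430664), (24.321802139282227, 26.023014068603516), 88.96063995361328) 66.12045732726565
[260 165]
```

View pics/m8.png

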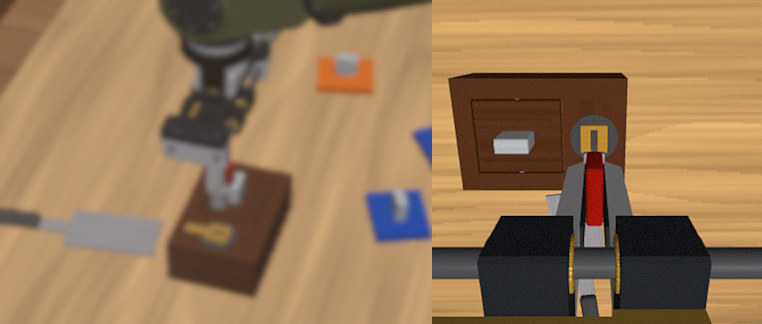

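The wrist half shows the red bow gripped (around (594,190) in the composite), in line with the brass slot at (594,140). I'm measuring the red bow against the slot.

```bash
python3 - <<'E'
from h import *
import pickle
c=pickle.load(open("w8.pkl","rb"));W=np.load("w8.npy");x,y,z=W[...,0],W[...,1],W[...,2]
b,g,r=[c["color"][...,i].astype(int) for i in range(3)]
k=(r>90)&(g<50)&(b<50)&(abs(x-559)<40)&(abs(y-3)<25)&(z>140)
vv,uu=np.where(k);print(k.sum(),uu.min(),uu.max(),vv.min(),vv.max(),np.nanpercentile(z[k],[5,50,95]))
t=k&(z>np.nanmax(z[k])-3);print("bowtop",rect(W,t),t.sum(),np.nanmax(z[k]))
k=(z<62)&(abs(x-559)<11)&(abs(y-3.5)<7); vv,uu=np.where(k); print(uu.min(),uu.max(),vv.min(),vv.max(),[ray_z(c,(a,b),66)[:2] for a,b in((uu.min()-.5,vv.min()-.5),(uu.max()+.5,vv.max()+.5))])
print(proj(c,(559,3.5,66)))
# edges of red top per row
for v in range(205,290,12):
    q=np.where((r[v]>90)&(g[v]<50)&(np.arange(512)>180)&(np.arange(512)<330))[0]
    if len(q): print(v,q.min(),q.max(),np.round(z[v,(q.min()+q.max())//2],1),[np.round(ray_z(c,(e,v),z[v,(q.min()+q.max())//2])[:2],1) for e in(q.min()-.5,q.max()+.5)])
E
```

```text
979 244 261 212 284 [176.90893952 178.51044483 179.59562136]
bowtop ((562.3549194335938, 8.78826904296875), (0.010461673140525818, 1.643995761871338), 89.76641082763672) 4 193.3303226012
248 254 191 205 [array([5.51203491e+02, 1.67424581e-01]), array([565.73925016,   6.45972112])]
[251.23446892 198.60146924]
217 266 271 59.0 [array([579.9,  17. ]), array([580. ,  22.8])]
229 244 260 176.8 [array([ 5.413e+02, -2.000e-01]), array([541.4,   9. ])]
241 185 260 174.1 [array([549.5, -33.6]), array([549.9,   9.1])]
253 244 260 178.7 [array([ 5.548e+02, -4.000e-01]), array([554.9,   8.9])]
265 244 260 178.8 [array([ 5.622e+02, -5.000e-01]), array([562.3,   8.9])]
277 244 260 178.6 [array([569.9,  -0.7]), array([570. ,   8.9])]
```

Emit:
{"fn": "drive_tool", "kwargs": {
  "rows": [
    {"offset":[-0.2,-0.4,12],"spin":0,"jaw":0},
    {"offset":[0,0,12],"spin":0,"jaw":0},
    {"offset":[0,0,10],"spin":0,"jaw":0},
    {"offset":[0,0,4],"spin":0,"jaw":0},
    {"offset":[0,0,2],"spin":0,"jaw":0},
    {"offset":[0,0,2],"spin":0,"jaw":0},
    {"offset":[0,0,2],"spin":0,"jaw":0},
    {"offset":[0,0,0],"spin":0,"jaw":0}
  ]
}}

```text
clock: 16.05
eef_pos: [559.5, 3.1, 199.1]
eef_rot: [-3.142, 0.0, 3.135]
wrist_force: [0.1, -0.7, -0.3]
finger_gap: 9.5
```

Emit:
{"fn": "drive_tool", "kwargs": {
  "rows": [
    {"offset":[0,0,1.5],"spin":0,"jaw":0},
    {"offset":[0,0,1.5],"spin":0,"jaw":0},
    {"offset":[0,0,1],"spin":0,"jaw":0},
    {"offset":[0,0,0],"spin":0,"jaw":0}
  ]
}}

```text
clock: 16.45
eef_pos: [559.3, 3.1, 195.0]
eef_rot: [-3.142, -0.001, 3.136]
wrist_force: [-1.4, -0.2, 0.6]
finger_gap: 9.7
```

In the slot freely at about 8 mm depth, so I'm easing past the first pin.

Emit:
{"fn": "drive_tool", "kwargs": {
  "rows": [
    {"offset":[0,0,1],"spin":0,"jaw":0},
    {"offset":[0,0,1],"spin":0,"jaw":0},
    {"offset":[0,0,1],"spin":0,"jaw":0},
    {"offset":[0,0,0],"spin":0,"jaw":0}
  ],
  "force": 60
}}

```text
clock: 16.85
eef_pos: [559.3, 3.1, 191.8]
eef_rot: [3.142, -0.001, 3.136]
wrist_force: [-3.9, 0.3, 0.3]
finger_gap: 9.3
```

Emit:
{"fn": "drive_tool", "kwargs": {
  "rows": [
    {"offset":[0,0,1],"spin":0,"jaw":0},
    {"offset":[0,0,1],"spin":0,"jaw":0},
    {"offset":[0,0,1],"spin":0,"jaw":0},
    {"offset":[0,0,1],"spin":0,"jaw":0},
    {"offset":[0,0,1],"spin":0,"jaw":0},
    {"offset":[0,0,0],"spin":0,"jaw":0}
  ]
}}

```text
clock: 17.45
eef_pos: [559.9, 3.0, 187.4]
eef_rot: [-3.141, 0.002, 3.136]
wrist_force: [0.7, 0.0, 1.0]
finger_gap: 9.4
```

Emit:
{"fn": "drive_tool", "kwargs": {
  "rows": [
    {"offset":[0,0,1],"spin":0,"jaw":0},
    {"offset":[0,0,1],"spin":0,"jaw":0},
    {"offset":[0,0,1],"spin":0,"jaw":0},
    {"offset":[0,0,1],"spin":0,"jaw":0},
    {"offset":[0,0,0],"spin":0,"jaw":0}
  ]
}}

```text
clock: 17.95
eef_pos: [559.6, 3.1, 182.8]
eef_rot: [3.142, 0.0, 3.136]
wrist_force: [4.5, 1.0, -1.6]
finger_gap: 9.4
```

Emit:
{"fn": "drive_tool", "kwargs": {
  "rows": [
    {"offset":[0,0,1],"spin":0,"jaw":0},
    {"offset":[0,0,1],"spin":0,"jaw":0},
    {"offset":[0,0,1],"spin":0,"jaw":0},
    {"offset":[0,0,1],"spin":0,"jaw":0},
    {"offset":[0,0,1],"spin":0,"jaw":0},
    {"offset":[0,0,1],"spin":0,"jaw":0},
    {"offset":[0,0,0],"spin":0,"jaw":0}
  ]
}}

```text
clock: 18.65
eef_pos: [559.4, 3.1, 176.9]
eef_rot: [3.142, -0.0, 3.136]
wrist_force: [4.2, -0.7, -2.0]
finger_gap: 9.7
```

Emit:
{"fn": "drive_tool", "kwargs": {
  "rows": [
    {"offset":[0,0,1],"spin":0,"jaw":0},
    {"offset":[0,0,1],"spin":0,"jaw":0},
    {"offset":[0,0,0.7],"spin":0,"jaw":0},
    {"offset":[0,0,0],"spin":0,"jaw":0}
  ]
}}

```text
clock: 19.05
eef_pos: [559.5, 3.1, 174.7]
eef_rot: [-3.142, 0.0, 3.136]
wrist_force: [3.3, 0.7, 3.6]
finger_gap: 9.5
```

```bash
python3 look.py w9 plug,559,3.5,26,64.5,68; python3 - <<'E'
from h import *
import pickle
c=pickle.load(open("w9.pkl","rb"));W=np.load("w9.npy");x,y,z=W[...,0],W[...,1],W[...,2]
b,g,r=[c["color"][...,i].astype(int) for i in range(3)]
k=(r>90)&(g<50)&(b<50)&(abs(x-559)<25)&(abs(y-3)<10)&(z>80)
print(k.sum(),np.nanpercentile(z[k],[5,50,95]),rect(W,k&(z<125)))
cv2.imwrite("pics/w9c.png",cv2.resize(c["color"][130:330,130:370],None,fx=2.5,fy=2.5))
E
```

```text
19.05 [559.5   3.1 174.7] [-3.14154155e+00  5.40092599e-05  3.13559833e+00] [3.30650374 0.6907042  3.60246779]
plug 208 [252. 227.] ((550.7424926757812, 3.831512451171875), (24.18075180053711, 9.207053184509277), 89.32121276855469) 65.99322126889803
1098 [ 97.94817736 109.71430626 110.80719938] ((558.1802368164062, 3.9664993286132812), (9.955180168151855, 35.71296691894531), 89.07633209228516)
```

View pics/w9c.png

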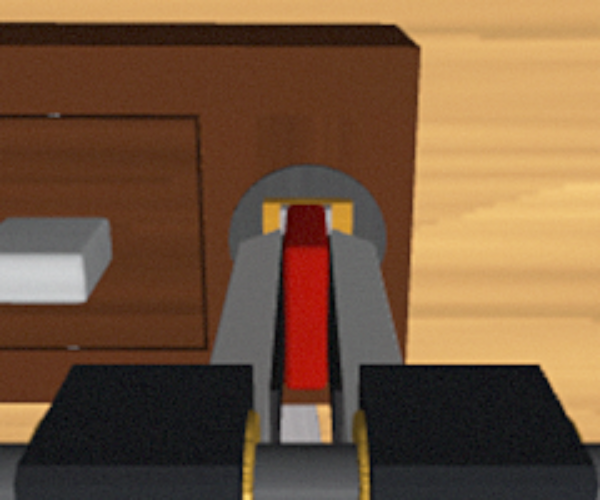

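The picture shows the red bow in line with the slot and the fingers close above the brass plug face. The bow's top reads 109.7–110 mm against 110 expected, so it is essentially fully in. I'm pressing lightly once to confirm.

Emit:
{"fn": "drive_tool", "kwargs": {
  "rows": [
    {"offset":[0.3,0,0.7],"spin":0,"jaw":0},
    {"offset":[0,0,0.5],"spin":0,"jaw":0},
    {"offset":[0,0,0],"spin":0,"jaw":0}
  ]
}}

```text
clock: 19.4
eef_pos: [559.5, 3.1, 174.6]
eef_rot: [-3.141, 0.001, 3.136]
wrist_force: [-1.4, 0.7, 15.9]
finger_gap: 9.5
```

The collar is hard on the plug face (16 N with no travel). I'm easing off and turning.

Emit:
{"fn": "drive_tool", "kwargs": {
  "rows": [
    {"offset":[0,0,-0.7],"spin":0,"jaw":0},
    {"offset":[0,0,0],"spin":5,"jaw":0},
    {"offset":[0,0,0],"spin":5,"jaw":0},
    {"offset":[0,0,0],"spin":5,"jaw":0},
    {"offset":[0,0,0],"spin":5,"jaw":0},
    {"offset":[0,0,0],"spin":5,"jaw":0},
    {"offset":[0,0,0],"spin":5,"jaw":0},
    {"offset":[0,0,0],"spin":0,"jaw":0}
  ]
}}

```text
clock: 20.2
eef_pos: [559.3, 3.2, 174.6]
eef_rot: [3.141, 0.001, 2.609]
wrist_force: [1.2, 0.9, 8.9]
finger_gap: 10.0
```

```bash
python3 -c "
from h import *
s=manip.read_state();print(s['eef_pos'],s['eef_rot'],s['wrist_force'],s['moment'])"
```

```text
[559.33016931   3.17521088 174.63081287] [3.14116948e+00 6.04707460e-04 2.60889080e+00] [1.16571105 0.93591347 8.89090938] [ 0.09822693 -0.35879845  0.01344373]
```

Forces are low, so I'm continuing the turn.

Emit:
{"fn": "drive_tool", "kwargs": {
  "rows": [
    {"offset":[0,0,0],"spin":5,"jaw":0},
    {"offset":[0,0,0],"spin":5,"jaw":0},
    {"offset":[0,0,0],"spin":5,"jaw":0},
    {"offset":[0,0,0],"spin":5,"jaw":0},
    {"offset":[0,0,0],"spin":5,"jaw":0},
    {"offset":[0,0,0],"spin":5,"jaw":0},
    {"offset":[0,0,0],"spin":5,"jaw":0},
    {"offset":[0,0,0],"spin":5,"jaw":0},
    {"offset":[0,0,0],"spin":0,"jaw":0}
  ]
}}

```text
clock: 21.1
eef_pos: [559.3, 3.3, 174.6]
eef_rot: [3.141, -0.0, 1.911]
wrist_force: [0.8, 2.1, 9.1]
finger_gap: 9.7
```

```bash
python3 -c "
from h import *
s=manip.read_state();print(s['eef_pos'],s['eef_rot'],s['wrist_force'],s['moment'])"
```

```text
[559.25693615   3.32633497 174.63083428] [ 3.14097234e+00 -1.90346815e-04  1.91080116e+00] [0.78191865 2.11197809 9.05082477] [ 0.41542615 -0.11027732  0.0572823 ]
```

Emit:
{"fn": "drive_tool", "kwargs": {
  "rows": [
    {"offset":[0,0,0],"spin":5,"jaw":0},
    {"offset":[0,0,0],"spin":5,"jaw":0},
    {"offset":[0,0,0],"spin":5,"jaw":0},
    {"offset":[0,0,0],"spin":5,"jaw":0},
    {"offset":[0,0,0],"spin":4,"jaw":0},
    {"offset":[0,0,0],"spin":0,"jaw":0},
    {"offset":[0,0,0],"spin":0,"jaw":0}
  ]
}}

```text
clock: 21.8
eef_pos: [559.6, 3.3, 174.7]
eef_rot: [3.14, -0.001, 1.495]
wrist_force: [4.4, 2.2, 6.9]
finger_gap: 9.7
```

```bash
cat > t.py <<'E'
from h import *
import sys
s=manip.read_state();print(s['eef_pos'],s['eef_rot'],s['wrist_force'],s['moment'])
for n in("wrist","top"):
    c=cam(n);W=cloud(c);x,y,z=W[...,0],W[...,1],W[...,2]
    if n=="wrist": cv2.imwrite("pics/%s.png"%sys.argv[1],c["color"])
    hsv=cv2.cvtColor(c["color"],cv2.COLOR_BGR2HSV)
    k=(hsv[...,0]>15)&(hsv[...,0]<32)&(hsv[...,1]>120)&(abs(x-559)<45)&(abs(y-3)<45)&(z>62)&(z<70)
    if k.sum()>5: print(n,k.sum(),np.nanmin(W[k],0),np.nanmax(W[k],0)); 
    t=k&(y<-12)
    if t.sum()>5: print("tongue",rect(W,t),np.nanmedian(W[t],0))
E
python3 t.py w10
```

```text
[559.59882192   3.31668163 174.67265925] [ 3.13984406e+00 -5.02316277e-04  1.49490996e+00] [4.38729871 2.21234568 6.87037348] [ 0.39869683 -0.87608856  0.05023272]
wrist 253 [546.23825716   7.23260417  62.02552092] [571.56865547  17.34516656  67.87726411]
```

View pics/w10.png

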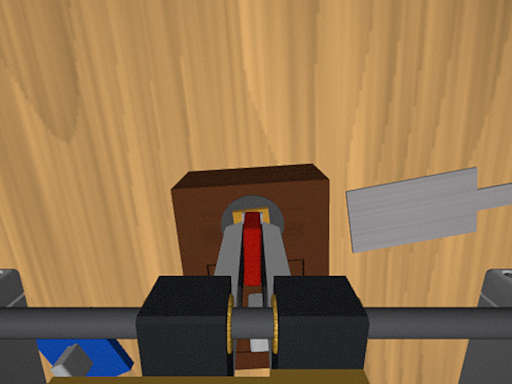

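The tongue has swung away from +x, the brass plug is square at (250,215), and the bow now lies along y. I'm turning slightly more to feel the stop in the torque.

Emit:
{"fn": "drive_tool", "kwargs": {
  "rows": [
    {"offset":[0,0,0],"spin":2,"jaw":0},
    {"offset":[0,0,0],"spin":1,"jaw":0},
    {"offset":[0,0,0],"spin":0,"jaw":0},
    {"offset":[0,0,0],"spin":0,"jaw":0}
  ]
}}

```text
clock: 22.3
eef_pos: [559.6, 3.3, 174.7]
eef_rot: [3.14, -0.0, 1.443]
wrist_force: [4.9, 2.1, 6.5]
finger_gap: 9.8
```

```bash
python3 - <<'E'
from h import *
s=manip.read_state();print(s['eef_pos'],s['eef_rot'],s['wrist_force'],s['moment'])
for n in ("wrist","side","top"):
    c=cam(n);W=cloud(c);x,y,z=W[...,0],W[...,1],W[...,2]
    k=(abs(x-559)<14)&(abs(y-3)<14)&(z>64.5)&(z<68)
    if k.sum()>10:print(n,k.sum(),rect(W,k))
    k=(abs(x-559)<20)&(y<-12)&(y>-45)&(z>63.5)&(z<70)
    if k.sum()>3:print(n,"tongue",k.sum(),rect(W,k))
    if n!="top":
        p=proj(c,(559,-15,66)).astype(int); w=30 if n!="wrist" else 80
        a=c["color"][max(p[1]-w,0):p[1]+w,max(p[0]-w,0):p[0]+w]; cv2.imwrite(f"pics/z_{n}.png",cv2.resize(a,(390,390),interpolation=cv2.INTER_CUBIC))
cv2.imwrite("pics/z.png",np.hstack([cv2.imread("pics/z_side.png"),cv2.imread("pics/z_wrist.png")]))
E
```

```text
[559.63252075   3.34367173 174.68496994] [ 3.13978172e+00 -4.62590665e-04  1.44305423e+00] [4.93114802 2.11345865 6.46931521] [ 0.32179773 -0.85559213  0.31264037]
wrist 225 ((558.9369506835938, 12.664117813110352), (10.24098014831543, 24.84590721130371), 84.2004165649414)
```

View pics/z.png

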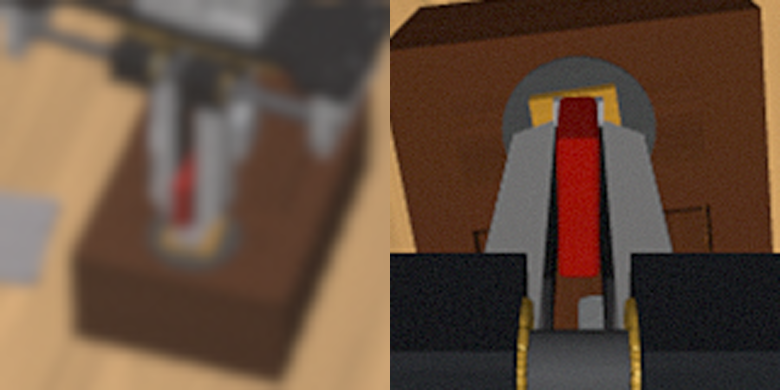

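The wrist crop shows the plug edge about 1–2° off the caddy's axes, as expected at 1.52 rad. The torque rose from 0.05 to 0.31 N m, so it is on the stop. I'm holding for half a second and rechecking before handing in.

Emit:
{"fn": "drive_tool", "kwargs": {
  "rows": [
    {"offset":[0,0,0],"spin":-0.5,"jaw":0},
    {"offset":[0,0,0],"spin":0,"jaw":0},
    {"offset":[0,0,0],"spin":0,"jaw":0},
    {"offset":[0,0,0],"spin":0,"jaw":0},
    {"offset":[0,0,0],"spin":0,"jaw":0}
  ]
}}

```text
clock: 22.95
eef_pos: [559.6, 3.3, 174.7]
eef_rot: [3.14, -0.0, 1.452]
wrist_force: [3.9, 3.5, 7.5]
finger_gap: 9.9
```

```bash
python3 - <<'E'
from h import *
s=manip.read_state();print(s['eef_pos'],s['eef_rot'],s['wrist_force'],s['moment'],s["finger_gap"])
m=s['moment'][2]
if m>0.12: print(manip.sign_off())
E
```

```text
[559.61371569   3.31690046 174.65103982] [ 3.13985412e+00 -4.89260844e-04  1.45166270e+00] [3.94814502 3.49702742 7.5099799 ] [ 0.36122996 -0.89834977  0.2764045 ] 9.856395991902444
the job is handed in; nothing more can be done
None
```

The lid is in and flush, the key is fully in the lock and turned clockwise to its stop. I handed the job in at about 23 s, with the gripper still holding the key turned.

Last checks:
- **Lid:** I pressed it with about 20 N. Its top then measured 60.0 mm, level with the caddy rim.
- **Key depth:** It passed both pins with low force. It then met a hard stop: 16 N with no further travel. The bow's top measured about 110 mm, the height expected when fully in.
- **Turn:** The hand turned about 1.68 rad. The resisting torque rose from 0.05 to about 0.28 N m at the end, more than the spring's 0.065 N m, so the plug is on its stop. The wrist camera showed the tongue gone from its rest direction and the plug about a quarter turn round.
- **Bystanders:** I did not go near the tureen, lifter, candy box or press.

Two checks were not clean:
- **Tongue not seen:** The gripper hid the tongue at its final position. That the bolt lies over the lid is inferred from the plug angle and the torque, not seen directly.
- **Plug angle disagreed:** One depth fit of the partly hidden plug was about 8° off the expected angle. The plug's edge in the picture agreed with the expected angle to within about 1–2°.

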